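Find the unclipped lid on the accessory boxes and click it home

TASK

The tray of small accessory boxes on the left-hand table is about to be carried out, but one of the four lids is not clipped down. Press with a closed fingertip near a long edge of one lid after another until you find the one that rocks, then press that lid at both ends, over the thumb pads, until both clips have snapped and it sits level and fully down. Lift nothing, and leave the spools and the chalk where they are.

Things in the scene. Friction and masses are not known exactly. Their poses are not given: they have to be found in the camera images.
- tray: low wooden tray with a dark foam bed, 184 x 160 mm (x by y), walls 18 mm high, fixed to the table; origin at the centre of its underside on the table top, z up. Four blue boxes with lids stand in the foam in two rows of two, not all equally deep; the boxes are fixed. The four lids look alike and any one may be the unclipped one.
- lid_a: The far left lid (tray yaw 0), centred +44, +38 mm (x, y) from the tray's origin, its axes parallel to the tray's. 72 x 60 mm (x by y), ivory plastic; origin at the centre of the underside of its 2.5 mm top plate, 40 mm above the table at the start (all four lids); flat top 2.5 mm above the origin, z up; a skirt hangs 8 mm down round the box and hides its rim. Gaps to the next lids 16 mm.
- lid_b: The far right lid (tray yaw 0), centred +44, -38 mm (x, y) from the tray's origin, its axes parallel to the tray's. Same size as lid_a. All lids: long edges at y = +30 and -30 mm; each short end has a spring clip underneath, below a grey 13 mm thumb pad on the top at x = +25.5 or -25.5 mm, y = 0. A clipped lid stands on the rim all round and does not yield.
- lid_c: The near left lid (tray yaw 0), centred -44, +38 mm (x, y) from the tray's origin, its axes parallel to the tray's. Same as lid_a. The unclipped lid stands only on its two clip tabs and rocks about its own x axis: with 1 N near a long edge (25 mm off the centre line) that edge sinks about 5 mm, the lid tilts 0.2 rad, and it falls level again when let go.
- lid_d: The near right lid (tray yaw 0), centred -44, -38 mm (x, y) from the tray's origin, its axes parallel to the tray's. Same as lid_a. Pressed on a thumb pad with 7 to 12 N, that end of the unclipped lid snaps down 4.5 mm (now and then the other end follows at once); with both ends snapped it is firm, level and 4.5 mm lower than at the start.
- spool_yellow: thread spool with yellow thread, 35 mm across, 55 mm high, standing loose to the left of the tray; origin at the centre of its underside; bystander
- spool_black: thread spool with black thread, 35 mm across, 55 mm high, standing loose to the left of the tray; origin at the centre of its underside; bystander
- chalk: white triangle of tailor's chalk, 37 x 40 x 7 mm, lying loose on the robot's side of the tray; origin at the centre of its underside; bystander

How it is judged:
On the way, in this order (a step that is already met when the one before it is completed fails the run):
1. the loose lid is found: it visibly rocks (tips about its long axis by more than 0.05 rad) under a fingertip ((((angle between lid_a's own y axis and vertical below 1.5208 rad or angle between lid_a's own y axis and vertical above 1.6208 rad) and contact force between the fingers and lid_a above 0.1 N) or ((angle between lid_b's own y axis and vertical below 1.5208 rad or angle between lid_b's own y axis and vertical above 1.6208 rad) and contact force between the fingers and lid_b above 0.1 N) or ((angle between lid_c's own y axis and vertical below 1.5208 rad or angle between lid_c's own y axis and vertical above 1.6208 rad) and contact force between the fingers and lid_c above 0.1 N) or ((angle between lid_d's own y axis and vertical below 1.5208 rad or angle between lid_d's own y axis and vertical above 1.6208 rad) and contact force between the fingers and lid_d above 0.1 N))), for 0.05 s.
2. that lid has been pressed home: level and at least 3.2 mm lower than it stood (z of any of lid_a, lid_b, lid_c, lid_d in the frame of tray below 0.0368 m and angle between each of lid_a, lid_b, lid_c, lid_d's own z axis and vertical below 0.03 rad), for 0.2 s.
At the end, for the whole second after the job is handed in: One lid has gone down to its rim: its origin is under 36.8 mm above the tray's underside (all were at 40 mm). All four lids are level within 0.03 rad, none stands higher than 41.5 mm, and they are at rest (all of step 2 and z of each of lid_a, lid_b, lid_c, lid_d in the frame of tray below 0.0415 m and linear speed of each of lid_a, lid_b, lid_c, lid_d below 0.02 m/s); the robot touches nothing.
It fails at once if a lid is lifted: more than 6 mm above where it stood (z of any of lid_a, lid_b, lid_c, lid_d in the frame of tray above 0.046 m).
It fails at once if a spool or the chalk is moved by more than 20 mm (distance of any of spool_yellow, spool_black, chalk from where it was at the start of the episode above 0.02 m).
It also fails if it takes over 48 s, if anything falls off the work surface, if the arm or the gripper's body presses on something with over 40 N, if the wrist force passes 120 N, or if a joint passes its speed limit or range.

ROBOT

A 6-joint arm with a two-finger parallel gripper is mounted at the origin on a cart in front of the work surface, level with it; the furniture and walls round the work are solid. World frame = base frame: x ahead of the robot, y to its left, z up, the work surface at z = 0. Lengths are in m, angles in rad, forces in N, time in s.
With the tool pointing down it reaches from about 0.225 to 0.875 m from the base axis. Payload 3.4 kg.
Tool frame: the origin (TCP) lies at the very end of the fingers, on their centre line; the grasp point (between the pads) lies behind it (manip.grasp_offset is the z of the grasp point in the tool frame, in m); z points along the fingers, y is the line along which they close (so a half turn about z gives the same grasp; the last joint's range is limited). The gripper opens to 85 mm and grips with 20 to 120 N. Pads are 22 mm wide; open, the fingers measure 114 mm over their backs; the gripper's body (76 mm by 85 mm) begins 54 mm behind the grasp point. The pads swing forward as they close: fully open they stand 13 mm farther back than shut.
Start: joints at [-1.366, 0.276, 1.505, -0, 1.361, -0.121], TCP at [0.184, -0.545, 0.231] pointing down, gripper open.
Joint ranges: [-2.89, 2.89], [-0.75, 2.08], [0.22, 2.7], [-1.18, 4.32], [0.11, 2.71], [-2.7, 2.7]. Speed limits (rad/s): [2.57, 2.57, 3.14, 3.14, 3.14, 3.14].

INTERFACE

Orientations are given as a unit quaternion [w, x, y, z].
In Python, from rig import manip gives the robot as it stands.
- The arm moves only by the shell command python3 -m pendant 'ROWS' [FORCE]. ROWS is JSON, a list of rows, each an object of numbers: "dx", "dy", "dz": the shift along the tool's x, y, z in m; "rx", "ry", "rz": the turn, a rotation vector about the tool's x, y, z in degrees; "hand": the finger opening in m, from 0 to 0.0854. In form: [{"dx": .., "dy": .., "dz": .., "rx": .., "ry": .., "rz": .., "hand": ..}, ...]. A call has 1 to 12 rows; each row shifts and turns the commanded pose from where the row before left it, along the tool's axes as they then stand; what a row does not reach is not made up. A row lasts 1/12 s, in which the tool goes at most 41.7 mm and 7.16 degrees, less where a joint would pass 70% of its speed; a pose out of reach is approached as far as the arm can. A call is refused whole if a number of a shift passes 0.0417 or a number of a turn 7.16, either way. A call with a gripper value outside its range is refused whole. The fingers move at their own pace and stop on an object; FORCE is the grip in N (left out, the last holds). Time passes only in rows, so rows that do not move let the fingers close. It gives the time, the measured TCP pose, the force, the opening and the grip force at its end, in the units of the state.
- manip.get_state(): the state, without advancing time (a new reading comes with each control period).
- manip.get_image(name): name is "side" or "top"; returns a dict with "frame" (480x640x3 uint8, red, green, blue), "fx", "fy", "cx", "cy" (pixels), "position" and "attitude" of the camera in the world. Camera axes: x right, y up, looking along -z (the intrinsics and any distortion apply to the point x, -y, -z); pixel columns grow to the right and rows downward; lengths in m; the calibration is good to about 2 mm. A picture is of the moment at which its call begins. There is no depth.
- manip.sign_off(): hands the job in; it is judged then, once.
The state is a dict: "clock": time; "qpos": joint angles; "qd": joint speeds; "effort": joint torques, N m; "position": TCP position; "ee_rot": TCP orientation; "contact_force": force on the tool from outside, world axes, zero at the start; "moment": the same for the moment, N m; "width": finger opening in m; "gripper_force": force on a finger pad.
Only numpy, scipy, OpenCV 4.12 (cv2) and the standard library are available. Lean on these libraries where they do the work, as an engineer would, in place of code of your own. Each camera call takes 0.05 s, during which the arm holds its last target. There are 200 camera calls.

## Working session

There is one attempt and no reset: what is moved stays moved. The work goes in short steps, Python scripts to look and compute and a shell command to move; the robot and the scene stay as the last step left them, time stands still between calls to the robot, and variables do not carry over. Pictures are saved under pics/ and viewed, at most 10 in all, crops included, and the job is handed in when it is done.

```bash
mkdir -p pics; python3 - <<'E'
from rig import manip
import cv2
for n in("side","top"):
    d=manip.get_image(n); cv2.imwrite(f"pics/{n}0.png",d["frame"][:,:,::-1])
    print({k:v for k,v in d.items() if k!="frame"})
print(manip.get_state())
E
```

```text
{'fx': 514.2325927833414, 'fy': 514.2325927833414, 'cx': 317.05797073355217, 'cy': 238.73417398194772, 'position': array([0.09860805, 0.92520703, 0.5952952 ]), 'attitude': array([-0.2478899 , -0.12994891,  0.40941799,  0.86835522])}
{'fx': 537.0416317231761, 'fy': 537.0416317231761, 'cx': 318.49514354703155, 'cy': 236.50221164109902, 'position': array([0.33746607, 0.34630127, 0.88959662]), 'attitude': array([ 0.71173473,  0.04787968, -0.05242297, -0.69885123])}
{'clock': 0.1, 'qpos': array([-1.36602679e+00,  2.76532809e-01,  1.50598963e+00, -4.10147430e-05,
        1.36070638e+00, -1.21015197e-01]), 'qd': array([-0.00131452, -0.001246  , -0.00484301, -0.00084404,  0.00104488,
        0.00075362]), 'effort': array([ 1.19536744e-03, -4.17701876e+01, -2.46403384e+01, -1.46784000e-04,
        5.73065787e-03, -2.10839636e-05]), 'position': array([ 0.18390738, -0.5443049 ,  0.23053235]), 'ee_rot': array([-8.16527742e-04,  9.86761321e-01,  1.62177142e-01, -5.42844227e-05]), 'contact_force': array([-0.00055043,  0.48711229,  0.24473297]), 'moment': array([ 0.09439421, -0.00974847, -0.00032283]), 'gripper_force': 0.0, 'width': 0.0852077615044814}
```

View pics/top0.png

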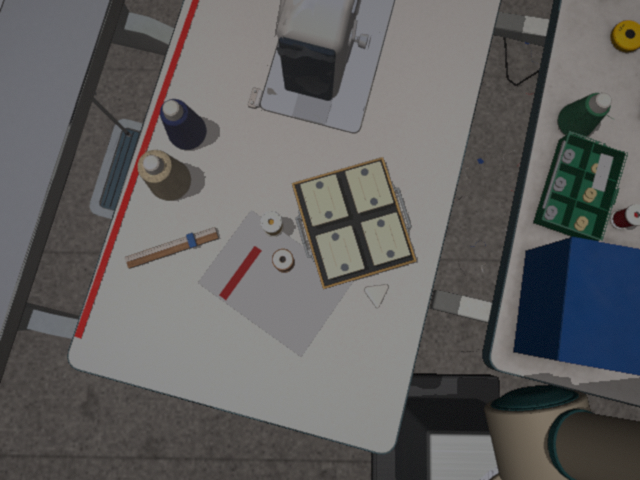

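View pics/side0.png

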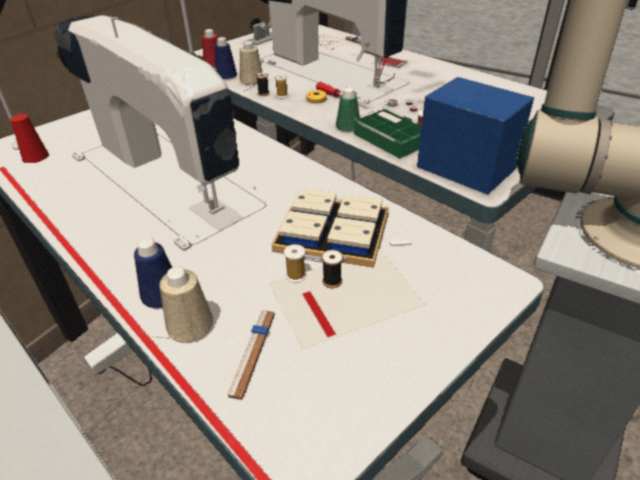

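The top view shows the tray at about (293–415, 159–287), with lids centred near (323,200), (370,185), (341,253) and (387,238). The spools are at (271,222) and (283,260), and the chalk at (376,294). The side view shows the lids around (275–385, 190–250), unobstructed.

```bash
python3 - <<'E'
import cv2,numpy as np
t=cv2.imread("pics/top0.png")[150:295,285:425]; s=cv2.imread("pics/side0.png")[180:275,265:415]
t=cv2.resize(t,None,fx=4,fy=4,interpolation=2); s=cv2.resize(s,None,fx=5,fy=5,interpolation=2)
cv2.imwrite("pics/t1.png",t); cv2.imwrite("pics/s1.png",s)
E
```

```text
(no output)
```

View pics/t1.png

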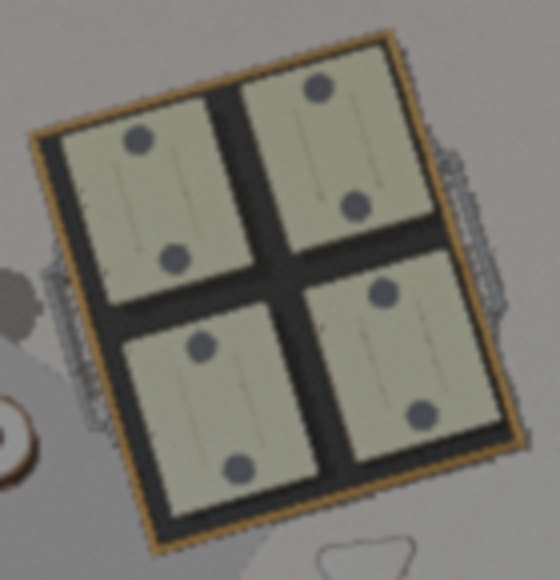

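View pics/s1.png

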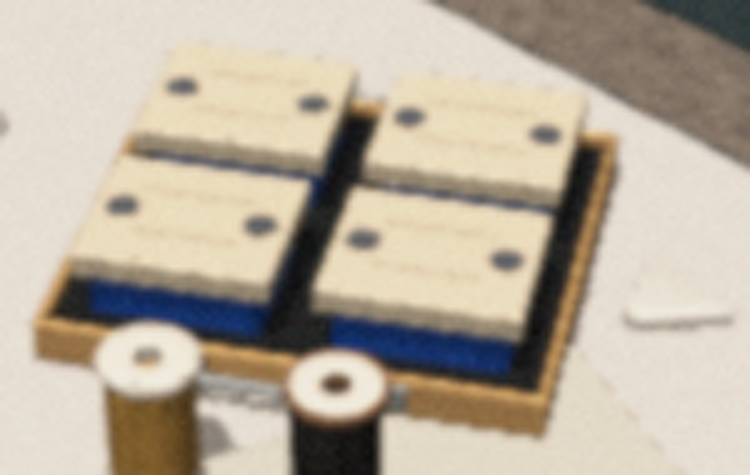

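The crops show all eight pads. In top crop pixels: a (138,140)/(175,259), b (318,88)/(356,206), c (201,347)/(239,469), d (384,293)/(422,416). In side crop pixels: a (122,205)/(260,225), b (182,87)/(313,104), c (363,240)/(507,260), d (408,117)/(545,135).

```bash
cat > h.py <<'E'
import cv2,numpy as np
from scipy.spatial.transform import Rotation as R
from rig import manip
def Q(q): return R.from_quat(np.r_[q[1:],q[0]])
def ray(d,u,v):
    r=Q(d["attitude"]).apply([(u-d["cx"])/d["fx"],-(v-d["cy"])/d["fy"],-1.]); return d["position"],r/np.linalg.norm(r)
def tri(r1,r2):
    (p,a),(q,b)=r1,r2; s=np.linalg.lstsq(np.c_[a,-b],q-p,rcond=None)[0]
    return (p+s[0]*a+q+s[1]*b)/2, np.linalg.norm(p+s[0]*a-q-s[1]*b)
def onz(r,z): p,a=r; return p+a*(z-p[2])/a[2]
def cen(img,u,v,w=5):   # darkness-weighted pad centroid
    g=cv2.cvtColor(img,cv2.COLOR_RGB2GRAY).astype(float); u0,v0=int(round(u)),int(round(v))
    c=g[v0-w:v0+w+1,u0-w:u0+w+1]; m=np.clip(np.percentile(c,70)-25-c,0,None)
    y,x=np.mgrid[-w:w+1,-w:w+1]; return u0+(m*x).sum()/m.sum(), v0+(m*y).sum()/m.sum()
E
python3 - <<'E'
from h import *
t=manip.get_image("top"); s=manip.get_image("side")
T=np.array([(138,140),(175,259),(318,88),(356,206),(201,347),(239,469),(384,293),(422,416)])/4+[285,150]
S=np.array([(122,205),(260,225),(182,87),(313,104),(363,240),(507,260),(408,117),(545,135)])/5+[265,180]
P=[]
for a,b in zip(T,S):
    ca=cen(t["frame"],*a,4); cb=cen(s["frame"],*b,4)
    p,e=tri(ray(t,*ca),ray(s,*cb)); P.append(p); print(np.round(a,1),np.round(ca,1),np.round(b,1),np.round(cb,1),np.round(p,4),round(e,4), np.round(onz(ray(t,*ca),.0425),4))
P=np.array(P); X=(P[0::2]-P[1::2]).mean(0); yaw=np.arctan2(X[1],X[0]); print("yaw",np.degrees(yaw),"len",np.linalg.norm(X),"c",P.mean(0))
for n,i in zip("abcd",range(4)): print(n,np.round((P[2*i]+P[2*i+1])/2,4))
for n,uv,z in (("sp1",(271,222),.055),("sp2",(283,260),.055),("chalk",(376,294),.007)): print(n,onz(ray(t,*uv),z))
x=manip.get_state(); print(x["position"],Q(x["ee_rot"]).as_matrix().round(3))
E
```

```text
[319.5 185. ] [319.1 184.6] [289.4 221. ] [289.1 220.6] [0.5432 0.3425 0.0438] 0.0005 [0.5433 0.3424 0.0425]
[328.8 214.8] [328.2 214.3] [317. 225.] [316.6 224.7] [0.4949 0.3271 0.0434] 0.0004 [0.4949 0.327  0.0425]
[364.5 172. ] [364.2 171.6] [301.4 197.4] [301.1 196.8] [0.5661 0.27   0.0442] 0.0005 [0.5664 0.2697 0.0425]
[374.  201.5] [373.5 201.1] [327.6 200.8] [328. 201.] [0.5172 0.2542 0.0426] 0.0013 [0.5178 0.2544 0.0425]
[335.2 236.8] [334.9 236.3] [337.6 228. ] [337.1 227.5] [0.4595 0.316  0.044 ] 0.0005 [0.4595 0.3158 0.0425]
[344.8 267.2] [344.3 266.9] [366.4 232. ] [365.9 231.7] [0.4111 0.3005 0.0438] 0.0007 [0.4108 0.3003 0.0425]
[381.  223.2] [380.4 222.9] [346.6 203.4] [346.4 203. ] [0.4825 0.2436 0.0439] 0.0006 [0.4825 0.2433 0.0425]
[390.5 254. ] [390.  253.4] [374. 207.] [373.7 206.5] [0.4338 0.2283 0.0442] 0.0006 [0.4337 0.2279 0.0425]
yaw 17.69875254001232 len 0.05104563824841914 c [0.48853682 0.28526233 0.04376249]
a [0.5191 0.3348 0.0436]
b [0.5416 0.2621 0.0434]
c [0.4353 0.3082 0.0439]
d [0.4581 0.2359 0.0441]
sp1 [0.47846123 0.41718465 0.055     ]
sp2 [0.41875241 0.39667269 0.055     ]
chalk [0.37039937 0.24596196 0.007     ]
[ 0.18398224 -0.54446541  0.23075919] [[ 0.947  0.32  -0.   ]
 [ 0.32  -0.947  0.001]
 [ 0.    -0.001 -1.   ]]
```

```bash
python3 - <<'E'
from h import *
t=manip.get_image("top"); s=manip.get_image("side")
for a,b in (((571,240),(424,95)),((562,370),(505,124)),((516,355),(486,187)),((528,243),(419,150))): print(tri(ray(t,*a),ray(s,*b)))
cv2.imwrite("pics/box.png",cv2.resize(t["frame"][110:480,400:640,::-1],None,fx=1.6,fy=1.6))
E
```

```text
(array([0.44469933, 0.00119273, 0.17040667]), np.float64(0.005960691103112391))
(array([0.27420165, 0.01714808, 0.15818607]), np.float64(0.012188913233001794))
(array([0.28221938, 0.02767743, 0.02391022]), np.float64(0.009611652402558523))
(array([0.44807202, 0.00892608, 0.05104918]), np.float64(0.011071830501246233))
```

View pics/box.png

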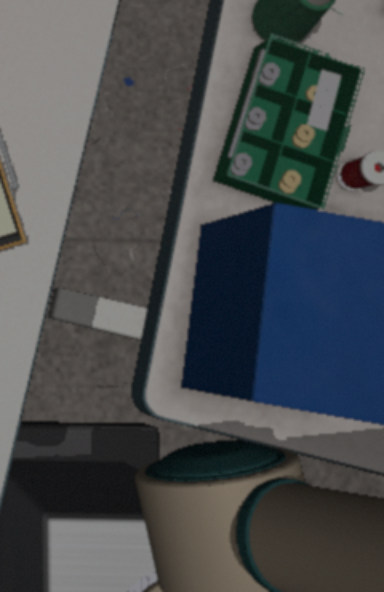

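Box: near x 0.27–0.45, y < 0.02, top at about 0.17. I'll rise and pass over it to the point above lid d with the hand closed.

```bash
python3 -m pendant '[{"dz":-0.04,"hand":0},{"dz":-0.04},{"dz":-0.04},{"dx":0.0212,"dy":-0.0261},{"dx":0.0212,"dy":-0.0261},{"dx":0.0212,"dy":-0.0261},{"dx":0.0212,"dy":-0.0261},{"dx":0.0212,"dy":-0.0261},{"dx":0.0212,"dy":-0.0261},{"dx":0.0212,"dy":-0.0261},{"dx":0.0212,"dy":-0.0261},{"dx":0.0212,"dy":-0.0261}]' 20
python3 -m pendant '[{"dx":0.0212,"dy":-0.0261},{"dx":0.0212,"dy":-0.0261},{"dx":0.0212,"dy":-0.0261},{"dx":0.0212,"dy":-0.0261},{"dx":0.0212,"dy":-0.0261},{"dx":0.0212,"dy":-0.0261},{"dx":0.0212,"dy":-0.0261},{"dx":0.0212,"dy":-0.0261},{"dx":0.0212,"dy":-0.0261},{"dx":0.0212,"dy":-0.0261},{"dx":0.0212,"dy":-0.0261},{"dx":0.0212,"dy":-0.0261}]'
python3 -m pendant '[{"dx":0.0212,"dy":-0.0261},{"dx":0.0212,"dy":-0.0261},{"dx":0.0212,"dy":-0.0261},{},{}]'
```

```text
invalid input
invalid input
invalid input
```

```bash
python3 -m pendant '[{"dx":0,"dy":0,"dz":-0.04,"rx":0,"ry":0,"rz":0,"hand":0}]' 20; python3 -m pendant '[{"dz":-0.04,"hand":0}]';python3 -m pendant '[{"dx":0,"dy":0,"dz":-0.04,"hand":0}]'
```

```text
clock: 0.38
position: [0.1828, -0.5391, 0.2631]
ee_rot: [-0.01, 0.987, 0.162, -0.0]
contact_force: [0.1, -0.6, -1.4]
width: 0.0752
gripper_force: 0.0invalid input
invalid input
```

```bash
python3 -m pendant '[{"dx":0,"dy":0,"dz":-0.04,"rx":0,"ry":0,"rz":0,"hand":0},{"dx":0,"dy":0,"dz":-0.04,"rx":0,"ry":0,"rz":0,"hand":0},{"dx":0.025,"dy":-0.031,"dz":0,"rx":0,"ry":0,"rz":0,"hand":0},{"dx":0.025,"dy":-0.031,"dz":0,"rx":0,"ry":0,"rz":0,"hand":0},{"dx":0.025,"dy":-0.031,"dz":0,"rx":0,"ry":0,"rz":0,"hand":0},{"dx":0.025,"dy":-0.031,"dz":0,"rx":0,"ry":0,"rz":0,"hand":0},{"dx":0.025,"dy":-0.031,"dz":0,"rx":0,"ry":0,"rz":0,"hand":0},{"dx":0.025,"dy":-0.031,"dz":0,"rx":0,"ry":0,"rz":0,"hand":0},{"dx":0.025,"dy":-0.031,"dz":0,"rx":0,"ry":0,"rz":0,"hand":0},{"dx":0.025,"dy":-0.031,"dz":0,"rx":0,"ry":0,"rz":0,"hand":0},{"dx":0.025,"dy":-0.031,"dz":0,"rx":0,"ry":0,"rz":0,"hand":0},{"dx":0.025,"dy":-0.031,"dz":0,"rx":0,"ry":0,"rz":0,"hand":0}]'
```

```text
clock: 1.38
position: [0.3217, -0.1692, 0.3515]
ee_rot: [0.0, 0.987, 0.162, 0.0]
contact_force: [1.0, -0.3, 0.4]
width: 0.0001
gripper_force: 0.0
```

```bash
python3 -m pendant '[{"dx":0.025,"dy":-0.031,"dz":0,"rx":0,"ry":0,"rz":0,"hand":0},{"dx":0.025,"dy":-0.031,"dz":0,"rx":0,"ry":0,"rz":0,"hand":0},{"dx":0.025,"dy":-0.031,"dz":0,"rx":0,"ry":0,"rz":0,"hand":0},{"dx":0.025,"dy":-0.031,"dz":0,"rx":0,"ry":0,"rz":0,"hand":0},{"dx":0.025,"dy":-0.031,"dz":0,"rx":0,"ry":0,"rz":0,"hand":0},{"dx":0.025,"dy":-0.031,"dz":0,"rx":0,"ry":0,"rz":0,"hand":0},{"dx":0.025,"dy":-0.031,"dz":0,"rx":0,"ry":0,"rz":0,"hand":0},{"dx":0.025,"dy":-0.031,"dz":0,"rx":0,"ry":0,"rz":0,"hand":0},{"dx":0.025,"dy":-0.031,"dz":0,"rx":0,"ry":0,"rz":0,"hand":0},{"dx":0.025,"dy":-0.031,"dz":0,"rx":0,"ry":0,"rz":0,"hand":0},{"dx":0,"dy":0,"dz":0,"rx":0,"ry":0,"rz":0,"hand":0},{"dx":0,"dy":0,"dz":0,"rx":0,"ry":0,"rz":0,"hand":0}]'
cat >> h.py <<'E'
C=dict(a=(.5191,.3348),b=(.5416,.2621),c=(.4353,.3082),d=(.4581,.2359)); Y=np.radians(17.6)
EX=np.array([np.cos(Y),np.sin(Y)]); EY=np.array([-np.sin(Y),np.cos(Y)])
def go(lid,x,y,z):
    s=manip.get_state(); t=np.r_[np.array(C[lid])+x*EX+y*EY,z]; M=Q(s["ee_rot"])
    print(lid,x,y,"tool shift mm",(M.inv().apply(t-s["position"])*1e3).round(1),"tool x yaw",np.degrees(np.arctan2(*M.as_matrix()[1::-1,0])).round(2),"tilt",np.degrees(np.arccos(-M.as_matrix()[2,2])).round(2),s["contact_force"].round(2),s["clock"])
E
python3 -c "
from h import *
go('d',0,-.025,.055)"
```

```text
clock: 2.38
position: [0.4594, 0.2043, 0.3504]
ee_rot: [0.0, 0.986, 0.164, -0.001]
contact_force: [-0.3, -0.6, -1.2]
width: -0.0001
gripper_force: 0.0
d 0 -0.025 tool shift mm [  9.   -5.4 295.4] tool x yaw 18.88 tilt 0.1 [-0.26 -0.61 -1.15] 2.3833
```

```bash
python3 -m pendant '[{"dx":0.009,"dy":-0.0054,"dz":0.03,"rx":0,"ry":0,"rz":0,"hand":0},{"dx":0,"dy":0,"dz":0.04,"rx":0,"ry":0,"rz":0,"hand":0},{"dx":0,"dy":0,"dz":0.04,"rx":0,"ry":0,"rz":0,"hand":0},{"dx":0,"dy":0,"dz":0.04,"rx":0,"ry":0,"rz":0,"hand":0},{"dx":0,"dy":0,"dz":0.04,"rx":0,"ry":0,"rz":0,"hand":0},{"dx":0,"dy":0,"dz":0.04,"rx":0,"ry":0,"rz":0,"hand":0},{"dx":0,"dy":0,"dz":0.04,"rx":0,"ry":0,"rz":0,"hand":0},{"dx":0,"dy":0,"dz":0.02,"rx":0,"ry":0,"rz":0,"hand":0},{"dx":0,"dy":0,"dz":0,"rx":0,"ry":0,"rz":0,"hand":0},{"dx":0,"dy":0,"dz":0,"rx":0,"ry":0,"rz":0,"hand":0},{"dx":0,"dy":0,"dz":0,"rx":0,"ry":0,"rz":0,"hand":0}]'
python3 - <<'E'
from h import *
go('d',0,-.025,.0425)
d=manip.get_image("side"); cv2.imwrite("pics/s2.png",cv2.resize(d["frame"][120:270,265:465,::-1],None,fx=4,fy=4,interpolation=2))
E
```

```text
clock: 3.3
position: [0.4676, 0.2102, 0.063]
ee_rot: [-0.0, 0.987, 0.162, 0.002]
contact_force: [0.1, 0.9, 0.5]
width: -0.0002
gripper_force: 0.0
d 0 -0.025 tool shift mm [-1.3 -2.4 20.5] tool x yaw 18.61 tilt 0.18 [0.06 0.93 0.48] 3.3
```

View pics/s2.png

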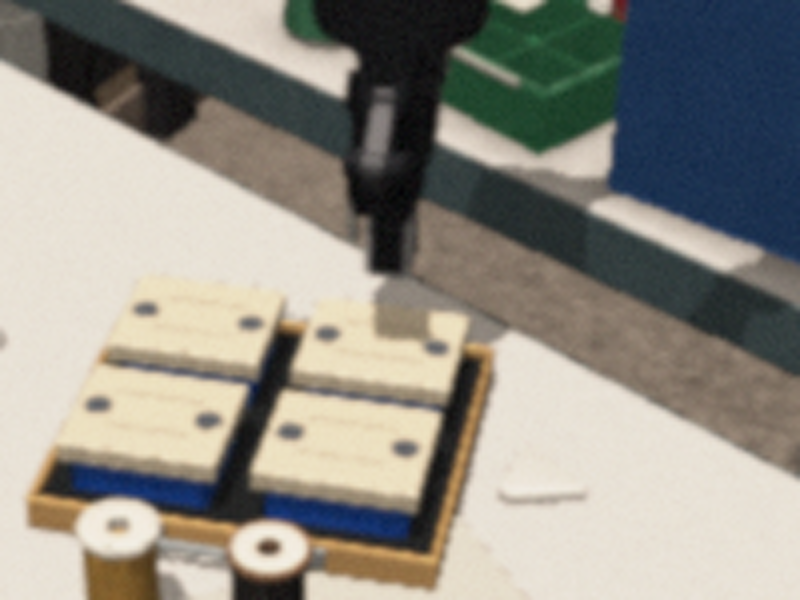

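The crop shows the closed finger at (390,270), hovering above the right long edge of lid d.

```bash
python3 -m pendant '[{"dx":-0.001,"dy":-0.002,"dz":0.012,"rx":0,"ry":0,"rz":0,"hand":0},{"dx":0,"dy":0,"dz":0.004,"rx":0,"ry":0,"rz":0,"hand":0},{"dx":0,"dy":0,"dz":0,"rx":0,"ry":0,"rz":0,"hand":0}]'
for i in 1 ; do python3 -m pendant '[{"dx":0,"dy":0,"dz":0.001,"rx":0,"ry":0,"rz":0,"hand":0},{"dx":0,"dy":0,"dz":0,"rx":0,"ry":0,"rz":0,"hand":0}]'; python3 -m pendant '[{"dx":0,"dy":0,"dz":0.001,"rx":0,"ry":0,"rz":0,"hand":0},{"dx":0,"dy":0,"dz":0,"rx":0,"ry":0,"rz":0,"hand":0}]'; python3 -m pendant '[{"dx":0,"dy":0,"dz":0.001,"rx":0,"ry":0,"rz":0,"hand":0},{"dx":0,"dy":0,"dz":0,"rx":0,"ry":0,"rz":0,"hand":0}]';done | egrep 'pos|cont'
```

```text
clock: 3.6
position: [0.4647, 0.2121, 0.046]
ee_rot: [0.0, 0.987, 0.162, 0.001]
contact_force: [-0.4, -0.7, 0.7]
width: 0.0002
gripper_force: 0.0
position: [0.4651, 0.2123, 0.0451]
contact_force: [0.3, -0.0, -0.2]
position: [0.4647, 0.2122, 0.0436]
contact_force: [0.1, 0.3, -0.1]
position: [0.4648, 0.2123, 0.0426]
contact_force: [0.1, -0.4, 1.9]
```

Touching at about 0.0426. I'll press on in small steps.

```bash
for i in 1 ; do python3 -m pendant '[{"dx":0,"dy":0,"dz":0.001,"rx":0,"ry":0,"rz":0,"hand":0},{"dx":0,"dy":0,"dz":0,"rx":0,"ry":0,"rz":0,"hand":0}]'; python3 -m pendant '[{"dx":0,"dy":0,"dz":0.001,"rx":0,"ry":0,"rz":0,"hand":0},{"dx":0,"dy":0,"dz":0,"rx":0,"ry":0,"rz":0,"hand":0}]'; done | egrep 'pos|cont'
```

```text
position: [0.4648, 0.2123, 0.0425]
contact_force: [-2.7, -0.2, 10.1]
position: [0.4648, 0.2123, 0.0424]
contact_force: [-4.1, -1.6, 16.1]
```

Lid d is firm. Next is lid b, along +x.

```bash
python3 -m pendant '[{"dx":0,"dy":0,"dz":-0.02,"rx":0,"ry":0,"rz":0,"hand":0},{"dx":0.03,"dy":0.002,"dz":0,"rx":0,"ry":0,"rz":0,"hand":0},{"dx":0.03,"dy":0,"dz":0,"rx":0,"ry":0,"rz":0,"hand":0},{"dx":0.028,"dy":0,"dz":0,"rx":0,"ry":0,"rz":0,"hand":0},{"dx":0,"dy":0,"dz":0,"rx":0,"ry":0,"rz":0,"hand":0},{"dx":0,"dy":0,"dz":0,"rx":0,"ry":0,"rz":0,"hand":0}]' | grep pos
python3 -c "
from h import *
go('b',0,-.025,.0445)"
```

```text
position: [0.5497, 0.2387, 0.0598]
b 0 -0.025 tool shift mm [-0.6  0.3 15.3] tool x yaw 18.66 tilt 0.01 [-0.39 -0.43 -1.14] 4.9333
```

```bash
for i in 1 ; do python3 -m pendant '[{"dx":0,"dy":0,"dz":0.012,"rx":0,"ry":0,"rz":0,"hand":0},{"dx":0,"dy":0,"dz":0.003,"rx":0,"ry":0,"rz":0,"hand":0},{"dx":0,"dy":0,"dz":0,"rx":0,"ry":0,"rz":0,"hand":0}]'; python3 -m pendant '[{"dx":0,"dy":0,"dz":0.001,"rx":0,"ry":0,"rz":0,"hand":0},{"dx":0,"dy":0,"dz":0,"rx":0,"ry":0,"rz":0,"hand":0}]';  python3 -m pendant '[{"dx":0,"dy":0,"dz":0.001,"rx":0,"ry":0,"rz":0,"hand":0},{"dx":0,"dy":0,"dz":0,"rx":0,"ry":0,"rz":0,"hand":0}]'; python3 -m pendant '[{"dx":0,"dy":0,"dz":0.001,"rx":0,"ry":0,"rz":0,"hand":0},{"dx":0,"dy":0,"dz":0,"rx":0,"ry":0,"rz":0,"hand":0}]'; done | egrep 'pos|cont'
```

```text
position: [0.5461, 0.2378, 0.044]
contact_force: [-1.2, 0.2, -0.3]
position: [0.548, 0.2384, 0.0444]
contact_force: [0.1, 0.0, 0.0]
position: [0.5485, 0.2384, 0.0435]
contact_force: [-0.3, -0.9, 0.1]
position: [0.5487, 0.2385, 0.0426]
contact_force: [-0.2, 0.5, 0.6]
```

```bash
for i in 1 ; do python3 -m pendant '[{"dx":0,"dy":0,"dz":0.001,"rx":0,"ry":0,"rz":0,"hand":0},{"dx":0,"dy":0,"dz":0,"rx":0,"ry":0,"rz":0,"hand":0}]'; python3 -m pendant '[{"dx":0,"dy":0,"dz":0.0005,"rx":0,"ry":0,"rz":0,"hand":0},{"dx":0,"dy":0,"dz":0,"rx":0,"ry":0,"rz":0,"hand":0}]'; done | egrep 'pos|cont'
```

```text
position: [0.5488, 0.2385, 0.0425]
contact_force: [-2.4, -0.2, 7.1]
position: [0.5487, 0.2385, 0.0425]
contact_force: [-3.0, -1.2, 10.6]
```

Lid b is firm. Next is lid a: 76 mm along tool -y.

```bash
python3 -m pendant '[{"dx":0,"dy":0,"dz":-0.02,"rx":0,"ry":0,"rz":0,"hand":0},{"dx":0.001,"dy":-0.026,"dz":0,"rx":0,"ry":0,"rz":0,"hand":0},{"dx":0,"dy":-0.026,"dz":0,"rx":0,"ry":0,"rz":0,"hand":0},{"dx":0,"dy":-0.024,"dz":0,"rx":0,"ry":0,"rz":0,"hand":0},{"dx":0,"dy":0,"dz":0,"rx":0,"ry":0,"rz":0,"hand":0},{"dx":0,"dy":0,"dz":0,"rx":0,"ry":0,"rz":0,"hand":0}]' | grep pos
python3 -c "
from h import *
go('a',0,-.025,.0445)"
```

```text
position: [0.5247, 0.3117, 0.0607]
a 0 -0.025 tool shift mm [ 1.7  1.3 16.2] tool x yaw 18.8 tilt 0.02 [-0.33  0.19 -0.72] 6.5167
```

```bash
for i in 1 ; do python3 -m pendant '[{"dx":0.001,"dy":0.001,"dz":0.013,"rx":0,"ry":0,"rz":0,"hand":0},{"dx":0,"dy":0,"dz":0.003,"rx":0,"ry":0,"rz":0,"hand":0},{"dx":0,"dy":0,"dz":0,"rx":0,"ry":0,"rz":0,"hand":0}]'; python3 -m pendant '[{"dx":0,"dy":0,"dz":0.001,"rx":0,"ry":0,"rz":0,"hand":0},{"dx":0,"dy":0,"dz":0,"rx":0,"ry":0,"rz":0,"hand":0}]';  python3 -m pendant '[{"dx":0,"dy":0,"dz":0.001,"rx":0,"ry":0,"rz":0,"hand":0},{"dx":0,"dy":0,"dz":0,"rx":0,"ry":0,"rz":0,"hand":0}]'; python3 -m pendant '[{"dx":0,"dy":0,"dz":0.001,"rx":0,"ry":0,"rz":0,"hand":0},{"dx":0,"dy":0,"dz":0,"rx":0,"ry":0,"rz":0,"hand":0}]'; done | egrep 'pos|cont'
```

```text
position: [0.5257, 0.3088, 0.0436]
contact_force: [0.4, -1.1, 0.3]
position: [0.5267, 0.3096, 0.0438]
contact_force: [-0.5, 1.0, 0.2]
position: [0.5266, 0.31, 0.043]
contact_force: [0.3, -0.2, -0.8]
position: [0.5264, 0.3101, 0.0418]
contact_force: [0.1, 1.0, 0.2]
```

```bash
for i in 1 ; do python3 -m pendant '[{"dx":0,"dy":0,"dz":0.001,"rx":0,"ry":0,"rz":0,"hand":0},{"dx":0,"dy":0,"dz":0,"rx":0,"ry":0,"rz":0,"hand":0}]'; python3 -m pendant '[{"dx":0,"dy":0,"dz":0.0005,"rx":0,"ry":0,"rz":0,"hand":0},{"dx":0,"dy":0,"dz":0,"rx":0,"ry":0,"rz":0,"hand":0}]'; done | egrep 'pos|cont'
```

```text
position: [0.5263, 0.3101, 0.0407]
contact_force: [0.4, -0.3, -0.0]
position: [0.5264, 0.3102, 0.0402]
contact_force: [-0.6, -0.6, -0.2]
```

```bash
python3 -m pendant '[{"dx":0,"dy":0,"dz":0.001,"rx":0,"ry":0,"rz":0,"hand":0},{"dx":0,"dy":0,"dz":0,"rx":0,"ry":0,"rz":0,"hand":0},{"dx":0,"dy":0,"dz":0,"rx":0,"ry":0,"rz":0,"hand":0}]'| egrep 'pos|cont'
python3 - <<'E'
from h import *
d=manip.get_image("side"); cv2.imwrite("pics/s3.png",cv2.resize(d["frame"][140:270,265:425,::-1],None,fx=4,fy=4,interpolation=2))
E
```

```text
position: [0.5264, 0.3102, 0.0392]
contact_force: [0.8, -0.3, 0.2]
```

View pics/s3.png

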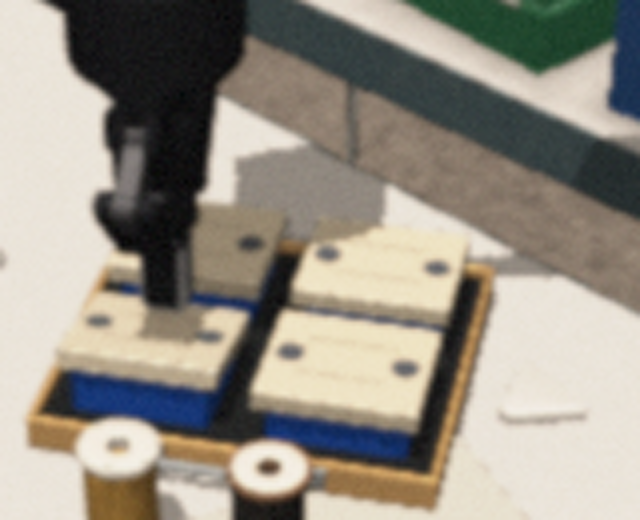

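The view shows lid a, at (155,340), visibly tilted: its top is foreshortened and its near edge raised, with the finger pressing its far long edge. So lid a is the loose one. I'll back off and go over its far thumb pad.

```bash
python3 -m pendant '[{"dx":0,"dy":0,"dz":-0.005,"rx":0,"ry":0,"rz":0,"hand":0},{"dx":0,"dy":0,"dz":-0.01,"rx":0,"ry":0,"rz":0,"hand":0},{"dx":0.013,"dy":-0.0125,"dz":0,"rx":0,"ry":0,"rz":0,"hand":0},{"dx":0.0125,"dy":-0.0125,"dz":0,"rx":0,"ry":0,"rz":0,"hand":0},{"dx":0,"dy":0,"dz":0,"rx":0,"ry":0,"rz":0,"hand":0},{"dx":0,"dy":0,"dz":0,"rx":0,"ry":0,"rz":0,"hand":0},{"dx":0,"dy":0,"dz":0,"rx":0,"ry":0,"rz":0,"hand":0}]' | grep pos
python3 -c "
from h import *
go('a',.0255,0,.0445)"
```

```text
position: [0.542, 0.3415, 0.0545]
a 0.0255 0 tool shift mm [ 1.6 -0.5 10. ] tool x yaw 18.69 tilt 0.06 [-0.54 -0.26  0.25] 8.4833
```

```bash
for i in 1 ; do python3 -m pendant '[{"dx":0.0015,"dy":-0.0005,"dz":0.008,"rx":0,"ry":0,"rz":0,"hand":0},{"dx":0,"dy":0,"dz":0.002,"rx":0,"ry":0,"rz":0,"hand":0},{"dx":0,"dy":0,"dz":0,"rx":0,"ry":0,"rz":0,"hand":0},{"dx":0,"dy":0,"dz":0,"rx":0,"ry":0,"rz":0,"hand":0}]'; python3 -m pendant '[{"dx":0,"dy":0,"dz":0.002,"rx":0,"ry":0,"rz":0,"hand":0},{"dx":0,"dy":0,"dz":0,"rx":0,"ry":0,"rz":0,"hand":0}]';  python3 -m pendant '[{"dx":0,"dy":0,"dz":0.001,"rx":0,"ry":0,"rz":0,"hand":0},{"dx":0,"dy":0,"dz":0,"rx":0,"ry":0,"rz":0,"hand":0}]'; done | egrep 'pos|cont'
```

```text
position: [0.5433, 0.3424, 0.0437]
contact_force: [0.2, -0.2, 0.2]
position: [0.5437, 0.3428, 0.042]
contact_force: [0.4, -0.4, 0.0]
position: [0.5438, 0.3429, 0.0411]
contact_force: [-0.5, 0.1, 0.4]
```

```bash
for i in 1 ; do python3 -m pendant '[{"dx":0,"dy":0,"dz":0.001,"rx":0,"ry":0,"rz":0,"hand":0},{"dx":0,"dy":0,"dz":0,"rx":0,"ry":0,"rz":0,"hand":0}]'; python3 -m pendant '[{"dx":0,"dy":0,"dz":0.001,"rx":0,"ry":0,"rz":0,"hand":0},{"dx":0,"dy":0,"dz":0,"rx":0,"ry":0,"rz":0,"hand":0}]'; done | egrep 'pos|cont'
python3 - <<'E'
from h import *
d=manip.get_image("side"); cv2.imwrite("pics/s4.png",cv2.resize(d["frame"][140:270,265:425,::-1],None,fx=4,fy=4,interpolation=2))
E
```

```text
position: [0.5438, 0.3429, 0.0402]
contact_force: [-0.0, -0.4, 0.4]
position: [0.5438, 0.3429, 0.0391]
contact_force: [-0.2, -0.4, 1.0]
```

View pics/s4.png

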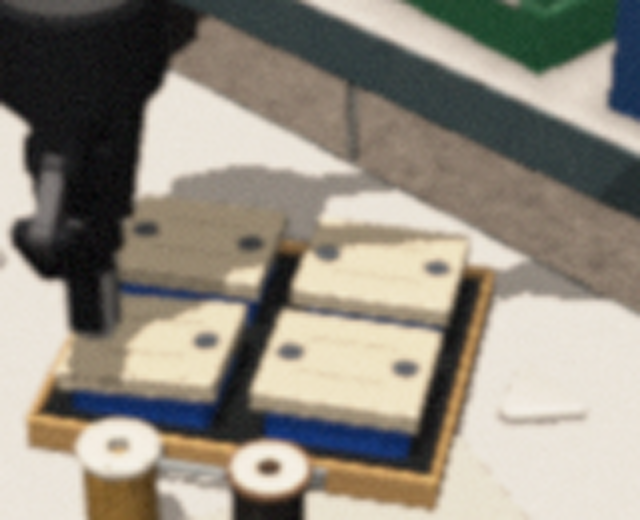

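The finger stands on lid a's far pad, at about (95,330). The near pad, at (205,341), has not moved.

```bash
for i in 1 ; do python3 -m pendant '[{"dx":0,"dy":0,"dz":0.001,"rx":0,"ry":0,"rz":0,"hand":0},{"dx":0,"dy":0,"dz":0,"rx":0,"ry":0,"rz":0,"hand":0}]'; python3 -m pendant '[{"dx":0,"dy":0,"dz":0.001,"rx":0,"ry":0,"rz":0,"hand":0},{"dx":0,"dy":0,"dz":0,"rx":0,"ry":0,"rz":0,"hand":0}]'; done | egrep 'pos|cont'
```

```text
position: [0.544, 0.3431, 0.0388]
contact_force: [-0.5, 0.4, 3.0]
position: [0.5441, 0.3431, 0.0381]
contact_force: [-1.2, -0.5, 4.6]
```

```bash
for i in 1 ; do python3 -m pendant '[{"dx":0,"dy":0,"dz":0.001,"rx":0,"ry":0,"rz":0,"hand":0},{"dx":0,"dy":0,"dz":0,"rx":0,"ry":0,"rz":0,"hand":0}]'; python3 -m pendant '[{"dx":0,"dy":0,"dz":0.001,"rx":0,"ry":0,"rz":0,"hand":0},{"dx":0,"dy":0,"dz":0,"rx":0,"ry":0,"rz":0,"hand":0}]'; done | egrep 'pos|cont'
```

```text
position: [0.5441, 0.3431, 0.038]
contact_force: [-3.0, -2.4, 9.6]
position: [0.5442, 0.3431, 0.038]
contact_force: [-3.6, -2.3, 15.7]
```

The far end is down at 0.038, 4.5 mm lower than before, and firm at 16 N, so that clip has snapped. Now the near pad.

```bash
python3 -m pendant '[{"dx":0,"dy":0,"dz":-0.01,"rx":0,"ry":0,"rz":0,"hand":0},{"dx":0,"dy":0,"dz":-0.01,"rx":0,"ry":0,"rz":0,"hand":0},{"dx":-0.026,"dy":0,"dz":0,"rx":0,"ry":0,"rz":0,"hand":0},{"dx":-0.026,"dy":-0.001,"dz":0,"rx":0,"ry":0,"rz":0,"hand":0},{"dx":0,"dy":0,"dz":0,"rx":0,"ry":0,"rz":0,"hand":0},{"dx":0,"dy":0,"dz":0,"rx":0,"ry":0,"rz":0,"hand":0},{"dx":0,"dy":0,"dz":0,"rx":0,"ry":0,"rz":0,"hand":0}]' | grep pos
python3 -c "
from h import *
go('a',-.0255,0,.0445)"
```

```text
position: [0.4952, 0.3277, 0.0558]
a -0.0255 0 tool shift mm [-0.6  0.5 11.3] tool x yaw 18.68 tilt 0.12 [ 1.3  -0.07 -0.51] 10.7833
```

```bash
for i in 1 ; do python3 -m pendant '[{"dx":0,"dy":0,"dz":0.009,"rx":0,"ry":0,"rz":0,"hand":0},{"dx":0,"dy":0,"dz":0.003,"rx":0,"ry":0,"rz":0,"hand":0},{"dx":0,"dy":0,"dz":0,"rx":0,"ry":0,"rz":0,"hand":0},{"dx":0,"dy":0,"dz":0,"rx":0,"ry":0,"rz":0,"hand":0}]'; python3 -m pendant '[{"dx":0,"dy":0,"dz":0.002,"rx":0,"ry":0,"rz":0,"hand":0},{"dx":0,"dy":0,"dz":0,"rx":0,"ry":0,"rz":0,"hand":0}]';  python3 -m pendant '[{"dx":0,"dy":0,"dz":0.001,"rx":0,"ry":0,"rz":0,"hand":0},{"dx":0,"dy":0,"dz":0,"rx":0,"ry":0,"rz":0,"hand":0}]';python3 -m pendant '[{"dx":0,"dy":0,"dz":0.001,"rx":0,"ry":0,"rz":0,"hand":0},{"dx":0,"dy":0,"dz":0,"rx":0,"ry":0,"rz":0,"hand":0}]'; done | egrep 'pos|cont'
```

```text
position: [0.4943, 0.3271, 0.0424]
contact_force: [-0.5, -0.6, 0.4]
position: [0.4943, 0.3273, 0.0409]
contact_force: [-0.4, -1.0, 0.3]
position: [0.4942, 0.3272, 0.0402]
contact_force: [0.3, 0.4, 0.9]
position: [0.4942, 0.3272, 0.0392]
contact_force: [-0.0, 0.6, -0.3]
```

```bash
for i in 1 ; do python3 -m pendant '[{"dx":0,"dy":0,"dz":0.001,"rx":0,"ry":0,"rz":0,"hand":0},{"dx":0,"dy":0,"dz":0,"rx":0,"ry":0,"rz":0,"hand":0}]'; python3 -m pendant '[{"dx":0,"dy":0,"dz":0.001,"rx":0,"ry":0,"rz":0,"hand":0},{"dx":0,"dy":0,"dz":0,"rx":0,"ry":0,"rz":0,"hand":0}]'; python3 -m pendant '[{"dx":0,"dy":0,"dz":0.001,"rx":0,"ry":0,"rz":0,"hand":0},{"dx":0,"dy":0,"dz":0,"rx":0,"ry":0,"rz":0,"hand":0}]'; done | egrep 'pos|cont'
```

```text
position: [0.4942, 0.3272, 0.0382]
contact_force: [0.7, -0.2, -0.1]
position: [0.4942, 0.3273, 0.038]
contact_force: [-0.9, -1.4, 5.0]
position: [0.4943, 0.3273, 0.038]
contact_force: [-2.8, -1.5, 10.2]
```

```bash
python3 -m pendant '[{"dx":0,"dy":0,"dz":0.001,"rx":0,"ry":0,"rz":0,"hand":0},{"dx":0,"dy":0,"dz":0,"rx":0,"ry":0,"rz":0,"hand":0}]'| egrep 'pos|cont'
python3 -m pendant '[{"dx":0,"dy":0,"dz":-0.01,"rx":0,"ry":0,"rz":0,"hand":0},{"dx":0,"dy":0,"dz":-0.03,"rx":0,"ry":0,"rz":0,"hand":0},{"dx":0,"dy":0,"dz":-0.04,"rx":0,"ry":0,"rz":0,"hand":0},{"dx":-0.03,"dy":0,"dz":-0.02,"rx":0,"ry":0,"rz":0,"hand":0},{"dx":-0.04,"dy":0,"dz":0,"rx":0,"ry":0,"rz":0,"hand":0},{"dx":-0.04,"dy":0,"dz":0,"rx":0,"ry":0,"rz":0,"hand":0},{"dx":-0.04,"dy":0,"dz":0,"rx":0,"ry":0,"rz":0,"hand":0},{"dx":0,"dy":0,"dz":0,"rx":0,"ry":0,"rz":0,"hand":0},{"dx":0,"dy":0,"dz":0,"rx":0,"ry":0,"rz":0,"hand":0},{"dx":0,"dy":0,"dz":0,"rx":0,"ry":0,"rz":0,"hand":0}]'| egrep 'pos|cont|clo'
python3 - <<'E'
from h import *
d=manip.get_image("side"); cv2.imwrite("pics/s5.png",cv2.resize(d["frame"][140:270,265:425,::-1],None,fx=4,fy=4,interpolation=2))
E
```

```text
position: [0.4943, 0.3273, 0.038]
contact_force: [-4.2, -2.5, 16.4]
clock: 13.12
position: [0.353, 0.2798, 0.136]
contact_force: [0.2, 0.2, 0.3]
```

View pics/s5.png

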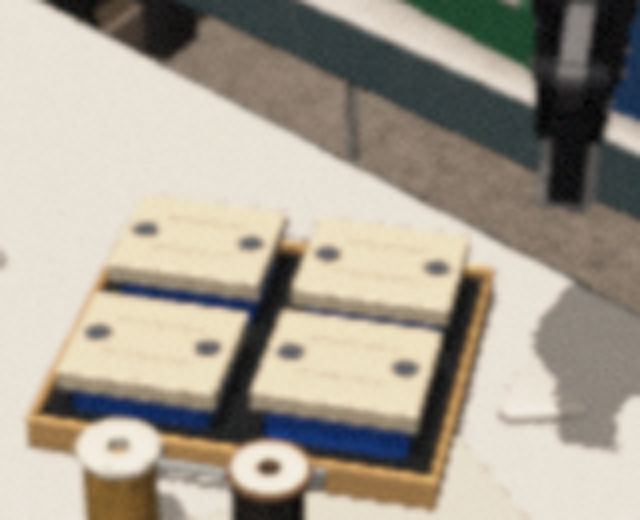

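Lid a is now lower and level: its pads moved from (97,324)/(207,340) to (97,332)/(207,348). The other lids, the spools and the chalk have not moved, and the arm is clear.

```bash
python3 -c "
from rig import manip
print(manip.sign_off())"
```

```text
the job is handed in; nothing more can be done
None
```

Lid a (far left) was the loose one; I pressed both its ends down 4.5 mm until they were firm and it sat level, and handed the job in with the arm clear and the spools and chalk where they were, but the sign-off gave no verdict.

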